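# Pin the parts dish and turn its spout to the descaling pot

## Task

The tap's steel valve ball lies loose in the white parts dish: drop the red-headed pin fully home through the holes of the dish's ear and the carrier's ear, so that the dish cannot slip in its carrier. Then take the carrier by the blue bar of its handle, lift it straight up about 10 cm above its cork mat and only then turn it gently a quarter turn, above the mat, until the orange spout points straight at the green pot, with the dish level and the ball always inside the blue ring. Finish still holding it there, level and still, and leave the pot, mug, wrench and bottle where they are.

Things in the scene. Friction and masses are not known exactly. Their poses are not given: they have to be found in the camera images.
- pin: loose pin: steel shank 8 mm diameter, 24 mm long, tapered tip; red collar 18 mm diameter, 4 mm thick; red round knob 14 mm diameter, 30 mm tall, to be gripped; 58 mm in all, 30 g. Starts upright in the pin stand's hole, collar on the stand's top. Origin at the shank's tip, z up to the knob
- pin_stand: fixed dark wooden block, 50 x 50 x 26 mm high, with one upright 11 mm hole in its middle that holds the pin. Origin at the centre of its underside
- carrier: loose aluminium carrier, about 0.35 kg, on the cork mat: round seat 140 mm across (floor 12 mm, wall 18 mm high), handle arched over it in its y-z plane (posts at y = +-76 mm) with a blue grip bar on top. An ear 30 mm wide to -x, 2 to 18 mm high, has an upright 11 mm through hole 83 mm from the centre. Origin at the centre of the underside, z up
- carrier_grip (a point): centre of the carrier's blue grip bar, 150 mm above the carrier's origin; bar 14 mm thick along the carrier's x, 70 mm long along y, 24 mm high
- carrier_hole (a point): centre of the lower mouth of the hole in the carrier's ear, at (-83, 0, 2) mm from the carrier's origin; axes as the carrier's. The tip of a pin that is fully home lies about 0.5 mm above it, its collar on the dish's ear
- dish: loose white dish, 124 mm across, 18 mm high, 0.15 kg, in the carrier's seat with 2 mm play, its origin (centre of the underside) 12 mm above the carrier's. Inside: flat spot 16 mm across, then a 10 degree cone; blue ring of 25 mm radius. Ear 26 mm wide to -x, over the carrier's ear, upright 11 mm hole. Orange spout to +x, ends 90 mm from the centre. z up
- dish_hole (a point): centre of the upper mouth of the hole in the dish's ear, at (-83, 0, 14.5) mm from the dish's origin, 26.5 mm above the carrier's underside; the pin's collar comes to rest here
- ball_center (a point): centre of the loose steel ball, 25 mm diameter, 64 g, lying in the middle of the dish, free to roll
- mat: fixed round cork mat, 210 mm across and 4 mm thick, under the carrier. Origin at the centre of its underside, on the work surface
- pot: green plastic descaling pot, open cup 80 mm across at the mouth and 55 mm high, standing on one side of the mat, about 180 mm from the mat's centre, roughly at right angles to the spout's first direction; the mug is across the mat from it, and which is where varies. Origin at the centre of its underside
- mug: white ceramic mug with a handle, 76 mm across and 85 mm high, on the other side of the mat. Origin at the centre of its underside; leave alone
- wrench: steel wrench lying flat to the robot's left, leave alone. Origin near its middle, on its underside
- bottle: yellow plastic bottle with a white cap, 56 mm across and 160 mm high, standing far to the robot's left; leave alone. Origin at the centre of its underside

How it is judged:
By the outcome, as a careful person would: the job done as asked, in the order asked, and still so for the second after the job is handed in, while the arm keeps its last pose, push and grip.
It also fails if it takes over 64 s, if anything falls off the work surface, if the arm or the gripper's body presses on something with over 40 N, if the wrist force passes 120 N, or if a joint passes its speed limit or range.

## Robot

A 7-joint arm with a two-finger parallel gripper is mounted at the origin on the work surface. World frame = base frame: x ahead of the robot, y to its left, z up, the work surface at z = 0. Lengths are in m, angles in rad, forces in N, time in s.
With the tool pointing down it reaches from about 0.35 to 0.9 m from the base axis. Payload 19.9 kg.
Tool frame: the origin (TCP) lies between the finger pads, 19 mm behind the fingertips; this is the grasp point; z points along the fingers, y is the line along which they close (so a half turn about z gives the same grasp; the last joint's range is limited). The gripper opens to 94 mm and grips with 3 to 60 N. Pads are 16 mm wide; open, the fingers measure 119 mm over their backs; the gripper's body (75 mm by 177 mm) begins 78 mm behind the grasp point.
Start: joints at [1.111, 0.417, -0.01, 1.614, 0.005, 1.111, -0.053], TCP at [0.254, -0.571, 0.224] pointing down, gripper open.
Joint ranges: [-2.81, 2.81], [-0.39, 2.02], [-1.27, 1.25], [0.06, 2.57], [-1.19, 4.33], [0.19, 2], [-2.82, 2.82]. Speed limits (rad/s): [1.89, 1.89, 2.39, 2.39, 3.01, 3.01, 3.01].

## Interface

Orientations are given as a 3x3 rotation matrix whose columns are the frame's x, y, z axes.
In Python, from rig import robot gives the robot as it stands. Calls block until the motion is done:
- robot.move_ptp(position, orientation): joint-space move of the TCP to a pose.
- robot.move_linear(position, velocity=0.15, frame=None, threshold=None): straight line of the TCP; frame=None keeps the orientation; velocity is the mean speed in m/s. With threshold (N) it stops when the force on the tool has changed by that much, and returns True; else False.
- robot.goto_joints(angles): joint-space move.
- robot.gripper_to(opening): finger opening in m; the grip force is fixed at half the most; returns when the fingers have stopped.
- robot.pause(seconds).
- robot.ik(position, orientation): joint angles nearest the present ones, or None.
- robot.get_state(): the state.
- robot.grab_frame(name): name is "scene" or "top"; returns the picture (384x512x3 uint8, red, green, blue); there is no depth.
- robot.camera_info(name): a dict with "fx", "fy", "cx", "cy" (pixels), "dist" ([k1, k2, p1, p2, k3] as OpenCV has them; the pictures are not rectified), "rvec" (rotation vector, rad) and "tvec" (3), from world to camera coordinates, as OpenCV has them. Camera axes: x right, y down, z forward; pixel columns grow to the right and rows downward; lengths in m; the calibration is good to about 2 mm. A picture is of the moment at which its call begins. camera_info takes no time and is no camera call.
A pose or a line that the arm cannot do raises robot.PlanningError and nothing moves.
- robot.sign_off(): hands the job in; it is judged then, once.
The state is a dict: "time": time; "qpos": joint angles; "joint_vel": joint speeds; "effort": joint torques, N m; "ee_pos": TCP position; "tool_rot": TCP orientation; "force": force on the tool from outside, world axes, zero at the start; "moment": the same for the moment, N m; "opening": finger opening in m; "grasp_force": force on a finger pad.
Only numpy, scipy, OpenCV 4.12 (cv2) and the standard library are available. Lean on these libraries where they do the work, as an engineer would, in place of code of your own. Each camera call takes 0.05 s, during which the arm holds its last target. There are 200 camera calls.

## Working session

There is one attempt and no reset: what is moved stays moved. The work goes in short steps, each a Python script; the robot and the scene stay as the last script left them, time stands still between calls to the robot, and variables do not carry over. Pictures are saved under pics/ and viewed, at most 10 in all, crops included, and the job is handed in when it is done.

```bash
mkdir -p pics; ls; python3 - <<'E'
from rig import robot
import cv2,numpy as np
for n in("scene","top"):
    im=robot.grab_frame(n); cv2.imwrite(f"pics/{n}0.png",im[:,:,::-1])
    c=robot.camera_info(n); print(n,c); R=cv2.Rodrigues(np.array(c["rvec"],float))[0]; print(-R.T@np.array(c["tvec"]).ravel())
s=robot.get_state(); print(s)
E
```

```text
pics
rig.py
scene {'fx': 485.2302930117738, 'fy': 485.2302930117738, 'cx': 248.97285777151077, 'cy': 193.87172748663616, 'dist': array([-0.00025871,  0.        ,  0.        ,  0.        ,  0.        ]), 'rvec': array([ 2.40662372,  0.66934934, -0.20610217]), 'tvec': array([-0.45116253, -0.14890578,  1.53828792])}
[ 0.91217516 -0.68519996  1.13599638]
top {'fx': 385.65731784441095, 'fy': 385.65731784441095, 'cx': 252.31623257479612, 'cy': 194.7263740330901, 'dist': array([-0.0756948,  0.       ,  0.       ,  0.       ,  0.       ]), 'rvec': array([ 2.2010881 , -2.15594388,  0.1307283 ]), 'tvec': array([-0.0112058 ,  0.54439003,  1.04701534])}
[0.43616193 0.01943358 1.09640883]
{'time': 0.1, 'qpos': array([ 1.1105236 ,  0.41790304, -0.01032893,  1.61405971,  0.0047147 ,
        1.11068407, -0.05295941]), 'joint_vel': array([-0.00034051, -0.00285214, -0.00030234, -0.00240957,  0.00153403,
       -0.00108727, -0.00210337]), 'effort': array([ 1.14242994e-03, -8.52587199e+01,  6.39576931e-01, -4.26695716e+01,
       -4.89989889e-02,  1.64179550e-02,  4.28069416e-05]), 'ee_pos': array([ 0.25403559, -0.57072855,  0.22371754]), 'tool_rot': array([[ 9.13556705e-01,  4.06711078e-01, -4.95170059e-04],
       [ 4.06711371e-01, -9.13556262e-01,  9.03699186e-04],
       [-8.48212377e-05, -1.02697174e-03, -9.99999469e-01]]), 'force': array([0.03523967, 0.10066046, 1.40710345]), 'moment': array([-0.04830316,  0.01282309, -0.04102948]), 'grasp_force': 0.0, 'opening': 0.09390852027183726}
```

View pics/scene0.png

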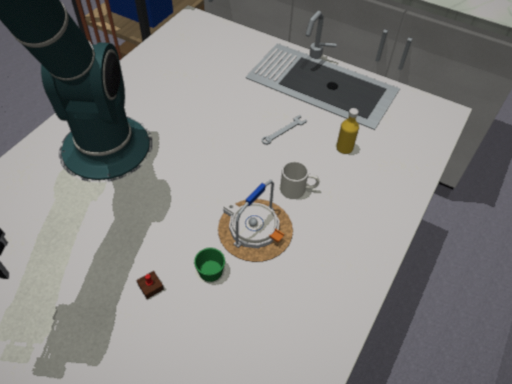

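View pics/top0.png

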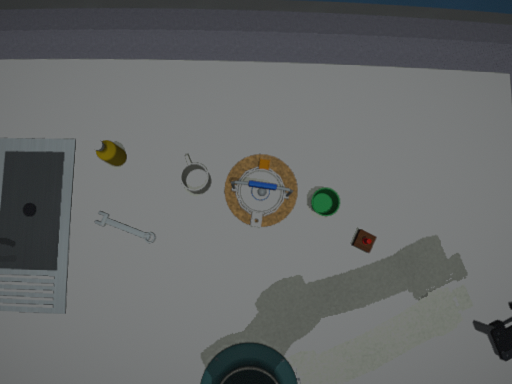

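Scene: pin on its stand at scene (150,283) / top (365,240). The carrier sits on the mat at top (261,190), spout up (+x), ear at (257,220). The pot is on the −y side at (324,202), mug opposite. Next I measure by masks and zoom in.

```bash
cat > h.py <<'E'
from rig import robot
import cv2,numpy as np
C={n:robot.camera_info(n) for n in("scene","top")}
def ray(n,uv):
    c=C[n]; K=np.array([[c["fx"],0,c["cx"]],[0,c["fy"],c["cy"]],[0,0,1.]])
    p=cv2.undistortPoints(np.array(uv,float).reshape(1,1,2),K,np.array(c["dist"],float)).ravel()
    R=cv2.Rodrigues(np.array(c["rvec"],float))[0]
    d=R.T@np.r_[p,1]; return -R.T@np.array(c["tvec"],float).ravel(), d/np.linalg.norm(d)
def plane(n,uv,z):
    o,d=ray(n,uv); return (o+d*(z-o[2])/d[2])
def tri(us,ut):
    A=[];b=[]
    for n,uv in(("scene",us),("top",ut)):
        o,d=ray(n,uv); M=np.eye(3)-np.outer(d,d); A.append(M); b.append(M@o)
    return np.linalg.lstsq(np.vstack(A),np.hstack(b),rcond=None)[0]
def proj(n,P):
    c=C[n]; K=np.array([[c["fx"],0,c["cx"]],[0,c["fy"],c["cy"]],[0,0,1.]])
    return cv2.projectPoints(np.array(P,float).reshape(-1,1,3),np.array(c["rvec"],float),np.array(c["tvec"],float),K,np.array(c["dist"],float))[0].reshape(-1,2)
H={"red":((0,150,90),(8,255,255)),"blue":((108,150,60),(125,255,255)),"orange":((9,190,150),(17,255,255)),"green":((60,120,40),(90,255,255)),"cork":((8,70,80),(20,185,255))}
def blob(im,col,roi):
    x0,y0,x1,y1=roi; hsv=cv2.cvtColor(im[y0:y1,x0:x1],cv2.COLOR_RGB2HSV)
    m=cv2.inRange(hsv,*H[col]); n,l,st,ce=cv2.connectedComponentsWithStats(m)
    if n<2: return None
    k=1+np.argmax(st[1:,4]); return ce[k]+[x0,y0],st[k],np.argwhere(l==k)[:,::-1]+[x0,y0]
E
python3 - <<'E'
from h import *
S=cv2.cvtColor(cv2.imread("pics/scene0.png"),4);T=cv2.cvtColor(cv2.imread("pics/top0.png"),4)
B={}
for c in H:
    for n,im,roi in(("scene",S,(120,170,300,310)),("top",T,(215,140,390,260))):
        b=blob(im,c,roi); B[n,c]=b; print(c,n,None if b is None else(b[0].round(2),b[1]))
for c in("red","blue","orange"): print(c,tri(B["scene",c][0],B["top",c][0]))
for n in("scene","top"):
    e=cv2.fitEllipse(cv2.convexHull(B[n,"cork"][2].astype(np.int32))); print("mat",plane(n,e[0],.004),e)
    e=cv2.fitEllipse(cv2.convexHull(B[n,"green"][2].astype(np.int32))); print("pot",plane(n,e[0],.055))
r=lambda im,b:cv2.resize(im[b[1]:b[3],b[0]:b[2]],(400,400),interpolation=cv2.INTER_CUBIC)
cv2.imwrite("pics/z0.png",np.hstack([r(S,(215,175,295,255)),r(T,(220,150,300,230))])[:,:,::-1])
E
```

```text
red scene (array([147.33, 276.29]), array([ 24, 104,   7,   5,  24], dtype=int32))
red top (array([368.84, 240.84]), array([152,  99,   5,   5,  19], dtype=int32))
blue scene (array([255.71, 193.17]), array([127,  14,  18,  20, 120], dtype=int32))
blue top (array([261.8 , 184.76]), array([ 34,  41,  28,   9, 122], dtype=int32))
orange scene (array([276.61, 235.61]), array([152,  62,  10,   8,  54], dtype=int32))
orange top None
green scene (array([209.53, 263.84]), array([ 75,  79,  29,  32, 725], dtype=int32))
green top (array([323.6 , 200.86]), array([ 96,  48,  28,  28, 526], dtype=int32))
cork scene (array([257.29, 239.13]), array([  98,   33,   75,   59, 1539], dtype=int32))
cork top (array([261.48, 188.33]), array([  10,   14,   72,   73, 1853], dtype=int32))
red [ 0.4222235  -0.31710554  0.06146211]
blue [ 0.55550313 -0.02077367  0.15921905]Traceback (most recent call last):
  File "<stdin>", line 7, in <module>
TypeError: 'NoneType' object is not subscriptable
```

```bash
sed -i 's/"orange":((9,190,150),(17,/"orange":((9,195,120),(20,/' h.py
python3 - <<'E'
from h import *
S=cv2.cvtColor(cv2.imread("pics/scene0.png"),4);T=cv2.cvtColor(cv2.imread("pics/top0.png"),4)
for n,im,roi in(("scene",S,(200,170,300,260)),("top",T,(215,140,300,240))):
    B={c:blob(im,c,roi) for c in("orange","cork")}
    print(n,"orange",B["orange"] and (B["orange"][0],plane(n,B["orange"][0],.03)))
    e=cv2.fitEllipse(cv2.convexHull(B["cork"][2].astype(np.int32))); print("mat",plane(n,e[0],.004),e)
    b=blob(im,"green",(180,180,400,300)); e=cv2.fitEllipse(cv2.convexHull(b[2].astype(np.int32))); print("pot",plane(n,e[0],.045))
print(T[160:168,258:272].reshape(8,14,3)[4,::3])
r=lambda im,b:cv2.resize(im[b[1]:b[3],b[0]:b[2]],(400,300),interpolation=cv2.INTER_CUBIC)
cv2.imwrite("pics/z0.png",np.vstack([np.hstack([r(S,(215,180,295,240)),r(T,(220,170,300,230))]),np.hstack([r(S,(130,268,170,298)),r(T,(345,225,385,255))])])[:,:,::-1])
E
```

```text
scene orange (array([276.98181818, 235.50909091]), array([ 0.62939889, -0.02811887,  0.03      ]))
mat [ 0.56177357 -0.02852587  0.004     ] ((255.04689025878906, 229.9851837158203), (62.042724609375, 74.1865005493164), 93.35049438476562)
pot [ 0.52715697 -0.20171066  0.045     ]
top orange (array([263.91666667, 163.40277778]), array([ 0.6332889 , -0.03068849,  0.03      ]))
mat [ 0.56074537 -0.02348426  0.004     ] ((260.5193786621094, 190.0699005126953), (71.97504425048828, 72.57304382324219), 100.59280395507812)
pot [ 0.5284157  -0.20009729  0.045     ]
[[ 74  57  31]
 [127  83  10]
 [126  83  10]
 [123  80   9]
 [115  90  55]]
```

View pics/z0.png

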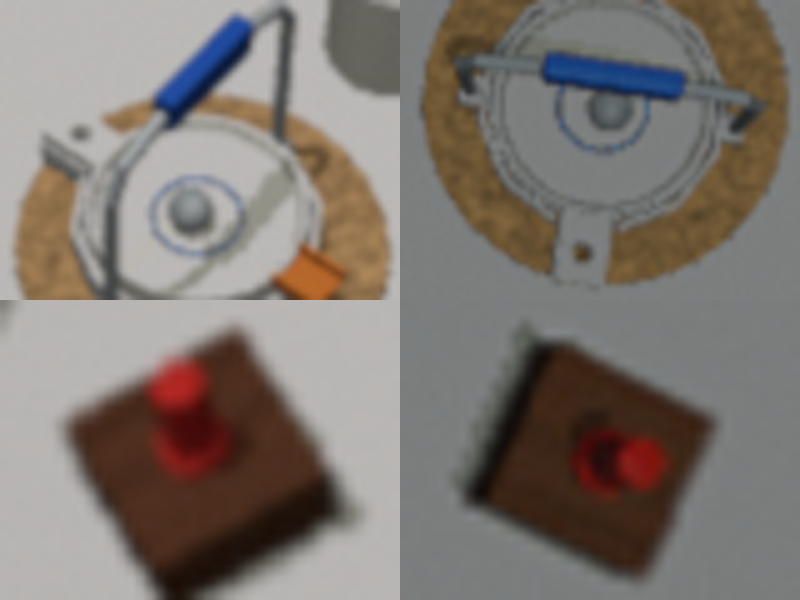

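The zoom shows the dish-ear hole at scene ≈(230.6,206) and top ≈(256.2,220), with cork visible through both holes, so they are nearly aligned. The ball is inside the ring, and the pin is upright with its knob top at scene ≈(147.5,276), top ≈(368.6,241). Next I refine these positions.

```bash
python3 - <<'E'
from h import *
I={"scene":[], "top":[]}
for n in I: I[n]=np.mean([robot.grab_frame(n).astype(float) for _ in range(6)],0)
# dish hole: weighted darkness vs local ear colour
hp={}
for n,(u,v) in(("scene",(231,206)),("top",(256,220))):
    g=I[n].mean(2)[v-3:v+4,u-3:u+4]; print(g.round().astype(int))
    w=np.clip(np.percentile(g,60)-g-10,0,None); yy,xx=np.mgrid[-3:4,-3:4]; w=w*(np.hypot(xx,yy)<3.2)
    hp[n]=np.array([u+(w*xx).sum()/w.sum(), v+(w*yy).sum()/w.sum()]); print(n,hp[n],plane(n,hp[n],.0305))
print("hole tri",tri(hp["scene"],hp["top"]))
print("knob",tri((147.55,276.05),(368.55,241.05)),plane("scene",(147.55,276.05),.06),plane("top",(368.55,241.05),.06))
print("stand top",plane("top",(364.4,240.5),.026))
# bar ends via long axis of blue mask
for n in I:
    im=I[n].astype(np.uint8); b=blob(im,"blue",(215,140,300,240)); p=b[2]-b[0]
    d=np.linalg.svd(p,full_matrices=False)[2][0]; t=p@d
    A=[plane(n,b[0]+d*x,.160) for x in(t.min(),t.max())]; v=A[1]-A[0]
    print(n,"bar c",plane(n,b[0],.160),"len",np.linalg.norm(v),"yaw of bar",np.degrees(np.arctan2(v[1],v[0])))
E
```

```text
[[184 184 183 184 184 184 177]
 [184 181 174 174 180 182 179]
 [180 162 139 137 152 172 182]
 [171 140 110 112 133 165 182]
 [175 148 116 115 138 168 183]
 [178 172 160 159 167 178 184]
 [156 173 179 181 182 183 184]]
scene [230.62636152 206.25480357] [ 0.47095356 -0.01090087  0.0305    ]
[[126 126 125 125 126 126 126]
 [125 120 102 103 114 124 126]
 [123 107  80  75  80 107 125]
 [124 108  76  58  62  96 125]
 [125 112  71  57  68  99 125]
 [126 119  98  94 102 119 126]
 [126 125 120 121 122 126 126]]
top [256.09866628 220.17059514] [ 0.4738211  -0.01170656  0.0305    ]
hole tri [ 0.47292286 -0.01215895  0.03345886]
knob [ 0.42185165 -0.31628035  0.06104724] [ 0.42115547 -0.3160367   0.06      ] [ 0.42203564 -0.31647397  0.06      ]
stand top [ 0.42293817 -0.31567108  0.026     ]
scene bar c [ 0.55511977 -0.02185665  0.16      ] len 0.06945986315922967 yaw of bar -94.82477066554587
top bar c [ 0.55584977 -0.02124465  0.16      ] len 0.06685832834015129 yaw of bar -97.0854276725157
```

```bash
cat >> h.py <<'E'
def R_down(yaw_y):  # tool z down, tool y along world yaw_y (deg)
    a=np.radians(yaw_y); y=np.array([np.cos(a),np.sin(a),0]); z=np.array([0,0,-1.]); return np.column_stack([np.cross(y,z),y,z])
def st():
    s=robot.get_state(); print("t %.1f"%s["time"],"p",s["ee_pos"].round(4),"F",s["force"].round(1),"op %.4f gf %.1f"%(s["opening"],s["grasp_force"]),"q",s["qpos"].round(2)); return s
def snap(name,S=(215,175,295,235),T=(220,170,300,230)):
    r=lambda n,b:cv2.resize(robot.grab_frame(n)[b[1]:b[3],b[0]:b[2]],(400,300),interpolation=cv2.INTER_CUBIC)
    cv2.imwrite(f"pics/{name}.png",np.hstack([r("scene",S),r("top",T)])[:,:,::-1])
YAW=-6.2
E
python3 - <<'E'
from h import *
for a in(YAW+90,YAW-90):
    for p in([.422,-.316,.052],[.4725,-.0115,.056]):
        q=robot.ik(p,R_down(a)); print(a,p,None if q is None else np.round(q,2))
for a in(YAW,YAW+180):
    for da in(0,-92):
      for z in (.154,.254):
        q=robot.ik([.555,-.0208,z],R_down(a+da)); print("bar",a,da,None if q is None else np.round(q,2))
E
```

```text
83.8 [0.422, -0.316, 0.052] [ 1.03  0.54 -0.55  1.97  0.41  0.74  1.7 ]
83.8 [0.4725, -0.0115, 0.056] [ 0.53  0.49 -0.68  2.1   0.47  0.71  1.01]
-96.2 [0.422, -0.316, 0.052] [ 0.61  0.48 -0.03  1.98  0.02  0.68 -1.11]
-96.2 [0.4725, -0.0115, 0.056] [ 0.23  0.42 -0.32  2.1   0.21  0.65 -1.91]
bar -6.2 0 [ 0.45  0.43 -0.59  1.84  0.29  0.95 -0.37]
bar -6.2 0 [ 0.47  0.32 -0.6   1.74  0.2   1.14 -0.3 ]
bar -6.2 -92 [ 0.24  0.39 -0.32  1.85  0.15  0.93 -1.86]
bar -6.2 -92 [ 0.3   0.29 -0.38  1.74  0.12  1.13 -1.83]
bar 173.8 0 [ 0.79  0.62 -1.08  1.83  0.62  1.08  2.5 ]
bar 173.8 0 [ 0.81  0.46 -1.08  1.73  0.43  1.22  2.65]
bar 173.8 -92 [ 0.54  0.46 -0.7   1.84  0.36  0.97  1.11]
bar 173.8 -92 [ 0.57  0.34 -0.73  1.74  0.25  1.16  1.2 ]
```

```bash
python3 - <<'E'
from h import *
R=R_down(YAW-90)
robot.move_ptp([.422,-.316,.13],R); st()
print(robot.move_linear([.422,-.316,.0525],velocity=.1,threshold=6)); st()
robot.gripper_to(0.008); st()
robot.move_linear([.422,-.316,.15],velocity=.12); st()
robot.move_ptp([.4725,-.0115,.125],R); robot.pause(.3); st()
robot.move_linear([.4725,-.0115,.092],velocity=.05); robot.pause(.4); st()
snap("hover",S=(205,175,265,220),T=(226,190,286,235))
E
```

```text
t 1.9 p [ 0.4218 -0.317   0.1303] F [-0.1 -0.9 -0.5] op 0.0941 gf 0.0 q [ 0.62  0.36 -0.04  1.94  0.02  0.84 -1.11]
False
t 2.8 p [ 0.4223 -0.3163  0.053 ] F [-0.2 -0.2  0.3] op 0.0942 gf 0.0 q [ 0.62  0.48 -0.04  1.98  0.03  0.68 -1.12]
t 4.0 p [ 0.422  -0.316   0.0525] F [ 0.2  0.5 -0.5] op 0.0132 gf 30.0 q [ 0.62  0.48 -0.04  1.98  0.03  0.68 -1.12]
t 5.0 p [ 0.4216 -0.3158  0.1493] F [ 0.6 -0.8  0.2] op 0.0131 gf 30.0 q [ 0.62  0.33 -0.04  1.93  0.02  0.88 -1.11]
t 6.5 p [ 0.4726 -0.0121  0.125 ] F [ 0.2  0.5 -0.5] op 0.0133 gf 30.0 q [ 0.14  0.29 -0.2   2.07  0.08  0.79 -1.79]
t 7.7 p [ 0.4725 -0.0115  0.0921] F [0.2 0.1 0.1] op 0.0139 gf 30.0 q [ 0.13  0.34 -0.19  2.09  0.1   0.72 -1.81]
```

View pics/hover.png

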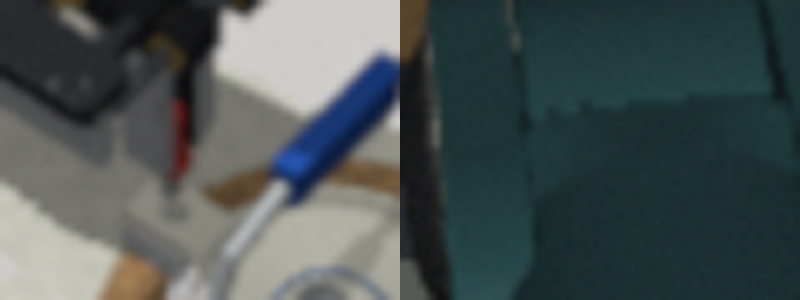

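The scene crop shows the pin upright in the fingers, tip at about (230.5,204) directly above the dish hole at about (230.7,206). The arm hides the top view. I'll lower it gently with a force stop.

```bash
python3 - <<'E'
from h import *
print(proj("scene",[[.4725,-.0115,.0415],[.4725,-.0115,.0305]]))
f=robot.move_linear([.4725,-.0115,.0575],velocity=.03,threshold=3); print(f); st()
robot.pause(.2); st()
snap("ins",S=(205,175,265,220))
E
```

```text
[[230.9259309  204.3189612 ]
 [230.97892104 206.63331952]]
False
t 9.1 p [ 0.4726 -0.0115  0.0577] F [ 0.4 -0.  -0.1] op 0.0136 gf 30.0 q [ 0.11  0.4  -0.18  2.11  0.12  0.64 -1.83]
t 9.3 p [ 0.4726 -0.0115  0.0576] F [-0.3  0.6  0.2] op 0.0132 gf 30.0 q [ 0.11  0.4  -0.18  2.11  0.12  0.64 -1.83]
```

```bash
python3 - <<'E'
from h import *
f=robot.move_linear([.4725,-.0115,.054],velocity=.02,threshold=4); print(f); st()
robot.gripper_to(0.05); robot.pause(.3); s=st()
p=s["ee_pos"]; robot.move_linear([p[0],p[1],.16],velocity=.12)
robot.move_ptp([.40,-.02,.30],R_down(YAW-45)); st()
snap("home",S=(205,175,265,220),T=(226,190,286,235))
E
```

```text
True
t 9.6 p [ 0.4729 -0.0115  0.0558] F [-1.3 -1.4 19.2] op 0.0133 gf 30.0 q [ 0.11  0.41 -0.18  2.11  0.12  0.64 -1.83]
t 10.7 p [ 0.4722 -0.0115  0.0554] F [ 0.6  0.4 -0.6] op 0.0503 gf 0.0 q [ 0.11  0.41 -0.18  2.11  0.12  0.64 -1.83]
t 12.6 p [ 0.4    -0.0201  0.2992] F [ 0.4 -0.  -0. ] op 0.0503 gf 0.0 q [ 0.3  -0.06 -0.31  2.02 -0.02  1.19 -0.9 ]
```

View pics/home.png

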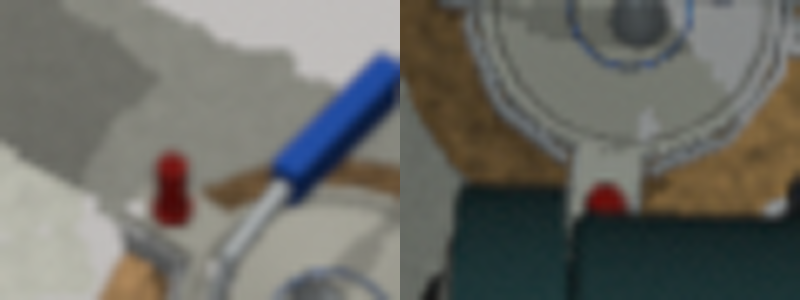

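The pin stands upright with its red collar on the dish's ear, knob at scene ≈(230.5,199), so it is fully home. The ball is inside the ring. Before grasping, I'll time a pure rotation with the gripper empty.

```bash
python3 - <<'E'
from h import *
robot.gripper_to(.04)
robot.move_ptp([.5553,-.021,.27],R_down(YAW-15)); a=st()
robot.move_linear([.5553,-.021,.2701],velocity=.00005,frame=R_down(YAW)); b=st()
b=None
for n,z in(("scene",.16),):
    im=robot.grab_frame(n); b=blob(im,"blue",(215,140,300,240)); print(b and (plane(n,b[0],z),b[1]))
E
```

```text
t 13.7 p [ 0.555  -0.0209  0.2696] F [-0.6  0.5  1.3] op 0.0402 gf 0.0 q [ 0.26  0.27 -0.33  1.73  0.09  1.16 -0.47]
t 14.1 p [ 0.5549 -0.0212  0.2709] F [-0.2 -0.2 -1.1] op 0.0399 gf 0.0 q [ 0.29  0.27 -0.37  1.73  0.1   1.16 -0.22]
(array([ 0.55504457, -0.02520982,  0.16      ]), array([ 31,  44,  19,  21, 126], dtype=int32))
```

```bash
python3 - <<'E'
from h import *
R=R_down(YAW)
robot.move_linear([.5553,-.019,.27],velocity=.002,frame=R_down(YAW-3)); st()
robot.move_linear([.5553,-.0215,.25],velocity=.05,frame=R)
f=robot.move_linear([.5553,-.0215,.155],velocity=.06,threshold=6); print(f); st()
snap("grip",S=(215,165,295,225))
E
```

```text
t 15.0 p [ 0.5553 -0.019   0.27  ] F [ 0.1 -0.   0.3] op 0.0398 gf 0.0 q [ 0.28  0.27 -0.36  1.73  0.1   1.16 -0.27]
False
t 17.3 p [ 0.5554 -0.0215  0.1553] F [ 0.2  0.3 -0.5] op 0.0400 gf 0.0 q [ 0.26  0.39 -0.35  1.84  0.16  0.93 -0.27]
```

View pics/grip.png

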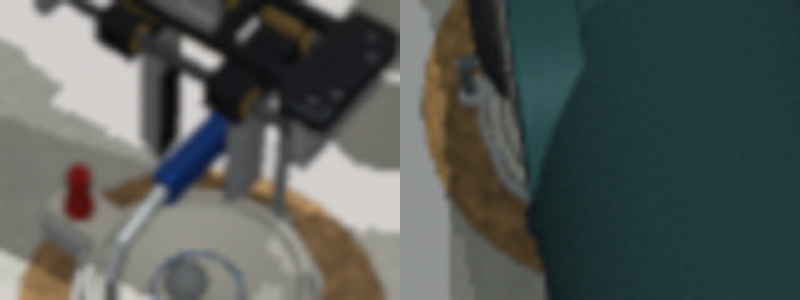

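Both fingers straddle the blue bar (crop (200,160)), and the ball is in the ring. I'll close and lift slowly.

```bash
python3 - <<'E'
from h import *
robot.gripper_to(.022); robot.gripper_to(.016); st(); robot.gripper_to(.008); robot.pause(.4); s=st()
x,y=.5553,-.0215
robot.move_linear([x,y,.165],velocity=.01); st()
robot.move_linear([x,y,.255],velocity=.03); robot.pause(.5); s=st(); print(s["moment"].round(2), s["tool_rot"][2].round(4))
snap("lift",S=(205,130,305,205),T=(210,150,310,225))
E
```

```text
t 18.2 p [ 0.5553 -0.0215  0.155 ] F [ 0.8 -1.2 -0.5] op 0.0158 gf 0.0 q [ 0.26  0.39 -0.35  1.84  0.16  0.93 -0.27]
t 18.9 p [ 0.5553 -0.0215  0.155 ] F [ 1.  -0.1 -2.6] op 0.0139 gf 30.0 q [ 0.26  0.39 -0.35  1.84  0.16  0.93 -0.27]
t 20.0 p [ 0.5553 -0.0215  0.1649] F [-0.5 -0.8 -5.8] op 0.0139 gf 30.0 q [ 0.27  0.38 -0.35  1.84  0.16  0.95 -0.26]
t 23.6 p [ 0.5553 -0.0215  0.255 ] F [ 0.3  0.5 -5.7] op 0.0137 gf 30.0 q [ 0.29  0.29 -0.37  1.74  0.11  1.13 -0.22]
[ 0.02 -0.13  0.04] [ 0. -0. -1.]
```

View pics/lift.png

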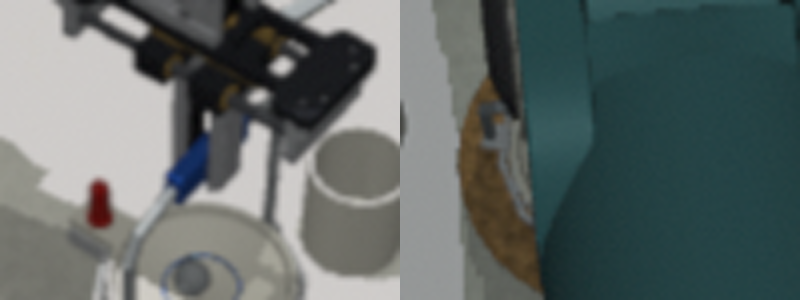

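The carrier is lifted and carries the full 5.7 N weight. The ball is in the ring but looks slightly left of centre, at crop (190,278) against a ring centre of (203,282), so I'll check the level before turning.

```bash
python3 - <<'E'
from h import *
im=np.mean([robot.grab_frame("scene").astype(float) for _ in range(4)],0).astype(np.uint8)
cv2.imwrite("pics/full1.png",im[:,:,::-1])
z=cv2.resize(im[170:230,215:295],(800,600),interpolation=cv2.INTER_CUBIC)
# expected points for a level carrier at TCP, yaw -6.2
a=np.radians(YAW); ex=np.array([np.cos(a),np.sin(a),0]); ey=np.array([-np.sin(a),np.cos(a),0]); o=np.array([.5553,-.0215,.255-.151])
def mark(P,col):
    for p in proj("scene",P): cv2.circle(z,tuple(int(v) for v in ((p-[215,170]+.5)*10)),3,col,-1)
t=np.linspace(0,2*np.pi,24,endpoint=False)
mark([o+.025*(np.cos(k)*ex+np.sin(k)*ey)+[0,0,.018] for k in t],(255,0,0))
mark([o+.062*(np.cos(k)*ex+np.sin(k)*ey)+[0,0,.030] for k in t],(0,200,0))
mark([o-.083*ex+[0,0,.0605],o+.09*ex+[0,0,.028],o+[0,0,.0275]],(255,0,255))
cv2.imwrite("pics/lvl.png",z[:,:,::-1])
E
```

```text
(no output)
```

View pics/lvl.png

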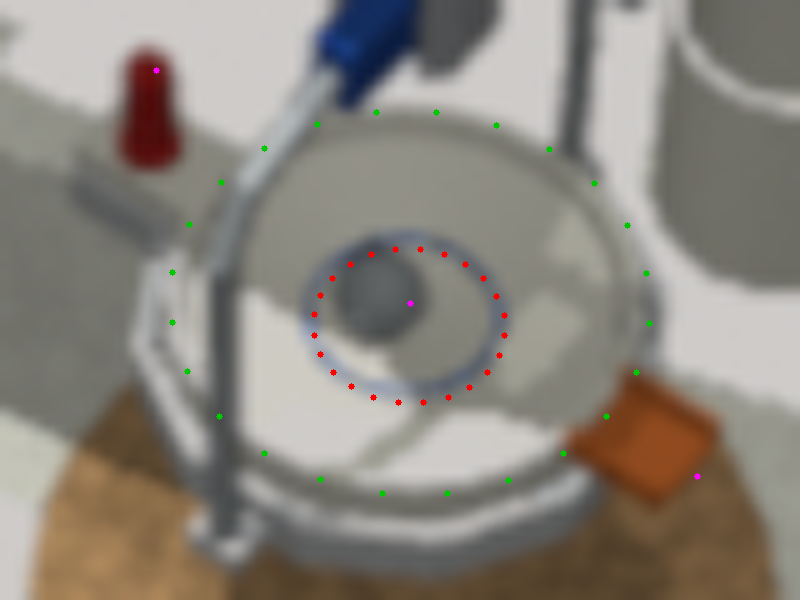

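The overlay shows pin, rim, ring and spout within about 1 px of a level carrier (a uniform shift from calibration). The ball at (378,290) is near the edge of the flat spot, well inside the ring centred at (404,315). A numerical tilt check on pin and spout against the first frames follows.

```bash
python3 - <<'E'
from h import *
I0=cv2.cvtColor(cv2.imread("pics/scene0.png"),4); I1=cv2.cvtColor(cv2.imread("pics/full1.png"),4)
H0=cv2.cvtColor(cv2.imread("pics/home.png"),4)[:,:400]
b0=blob(I0,"orange",(200,170,300,260)); b1=blob(I1,"orange",(200,130,300,260))
P=plane("scene",b0[0],.03)
print("spout obs",b1[0],"pred",proj("scene",P+[0,0,.1]),len(b0[2]),len(b1[2]))
r0=blob(H0,"red",(0,0,400,300)); u=(r0[0]+.5)/(400/60)-[.5,.5]+[205,175]
up=cv2.resize(I1[130:205,205:305],None,fx=20/3,fy=20/3,interpolation=cv2.INTER_CUBIC)
r1=blob(up,"red",(0,0,400,up.shape[0])); v=(r1[0]+.5)/(20/3)-.5+[205,130]
print("pin obs",v,"pred",proj("scene",plane("scene",u,.05)+[0,0,.1]),r0[1],r1[1])
# image motion per mm down / per mm lateral near the dish
print(np.diff(proj("scene",[[.555,-.02,.12],[.555,-.02,.11],[.565,-.02,.11],[.565,-.01,.11]]),axis=0))
# bar line near the front: post foot silhouettes
E
```

```text
spout obs [280.         214.35185185] pred [[279.41365646 214.17243556]] 55 54
pin obs [229.35396552 176.99931034] pred [[229.79429657 177.02668583]] [161 157  23  22 419] [156 307  20  19 290]
[[-0.10198329  2.27076261]
 [ 3.29658168  1.60608448]
 [ 1.90506812 -2.62222038]]
```

Tilt is below about 0.6°, so the carrier is level. Now the slow turn: a short test segment first, then the rest, drifting 6 mm toward the mat centre.

```bash
python3 - <<'E'
from h import *
p0=np.array([.5553,-.0215,.255]); p1=np.array([.561,-.0235,.255]); D=-94.4
go=lambda f,T,pf:robot.move_linear(p0+(p1-p0)*f,velocity=np.linalg.norm(p1-p0)*(f-pf)/T,frame=R_down(YAW+D*f))
t0=st()["time"]; go(.12,1.8,0); t=st()["time"]-t0; print(t)
if t>1.4:
    f0=.12
    for f in (.56,1.): 
        go(f,5,f0); f0=f; st()
robot.pause(.8); s=st(); print(s["tool_rot"].round(3))
im=np.mean([robot.grab_frame("scene").astype(float) for _ in range(4)],0).astype(np.uint8)
cv2.imwrite("pics/full2.png",im[:,:,::-1]); z=cv2.resize(im[165:285,175:335],(800,600),interpolation=cv2.INTER_CUBIC); cv2.imwrite("pics/turn.png",z[:,:,::-1])
E
```

```text
t 23.9 p [ 0.5553 -0.0215  0.255 ] F [ 0.3  0.3 -5.4] op 0.0136 gf 30.0 q [ 0.29  0.29 -0.37  1.74  0.11  1.13 -0.22]
t 24.3 p [ 0.556  -0.0216  0.255 ] F [-0.6 -0.8 -5.2] op 0.0138 gf 30.0 q [ 0.26  0.28 -0.34  1.74  0.1   1.13 -0.41]
0.39170000000000016
t 25.1 p [ 0.556  -0.0217  0.255 ] F [ 0.7 -0.1 -4.8] op 0.0141 gf 30.0 q [ 0.26  0.28 -0.34  1.74  0.1   1.13 -0.41]
[[ 0.301  0.954  0.   ]
 [ 0.954 -0.301 -0.   ]
 [-0.     0.    -1.   ]]
```

View pics/turn.png

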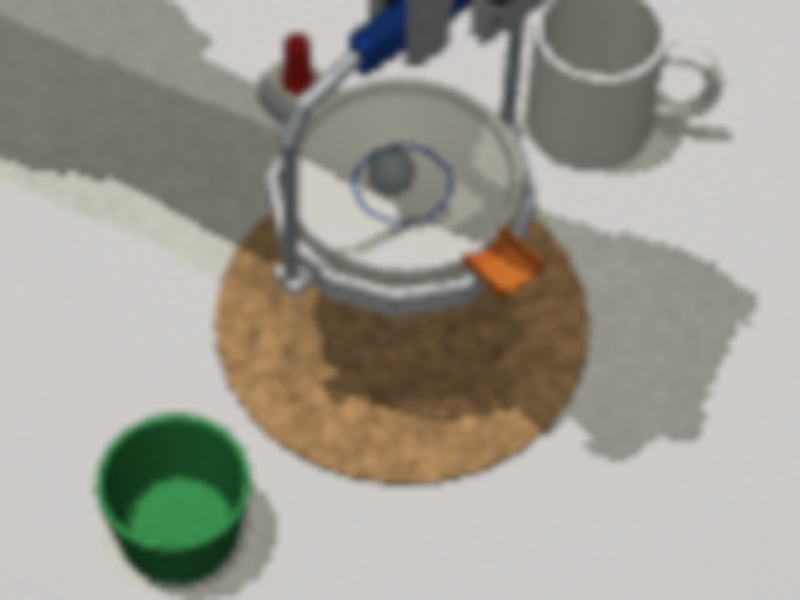

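The slow speed was not honoured over such a short translation: an 11° step took 0.4 s. The ball stayed in the ring (crop (392,170), ring centre (403,185)). I'll use 3° steps, each taking about 0.4 s.

```bash
python3 - <<'E'
from h import *
p0=np.array([.5553,-.0215,.255]); p1=np.array([.561,-.0235,.255]); D=-94.4
for f in np.linspace(.12,1,29)[1:]:
    robot.move_linear(p0+(p1-p0)*f,velocity=.002,frame=R_down(YAW+D*f))
st(); robot.pause(.8); s=st(); print(s["tool_rot"].round(3))
im=np.mean([robot.grab_frame("scene").astype(float) for _ in range(4)],0).astype(np.uint8)
cv2.imwrite("pics/full3.png",im[:,:,::-1]); z=cv2.resize(im[165:285,175:335],(800,600),interpolation=cv2.INTER_CUBIC); cv2.imwrite("pics/turn3.png",z[:,:,::-1])
b=blob(im,"orange",(180,170,300,270)); P=plane("scene",b[0],.13); v=P-s["ee_pos"]; print("spout",P,"yaw",np.degrees(np.arctan2(v[1],v[0])))
E
```

```text
t 32.3 p [ 0.561  -0.0235  0.255 ] F [-0.4  0.1 -5.8] op 0.0138 gf 30.0 q [ 0.09  0.28 -0.12  1.74  0.04  1.13 -1.8 ]
t 33.1 p [ 0.561  -0.0235  0.255 ] F [-0.4  0.3 -6. ] op 0.0140 gf 30.0 q [ 0.09  0.28 -0.12  1.74  0.04  1.13 -1.8 ]
[[ 0.983 -0.184 -0.   ]
 [-0.184 -0.983  0.   ]
 [-0.     0.    -1.   ]]
spout [ 0.54419041 -0.09748729  0.13      ] yaw -102.78346512636553
```

View pics/turn3.png

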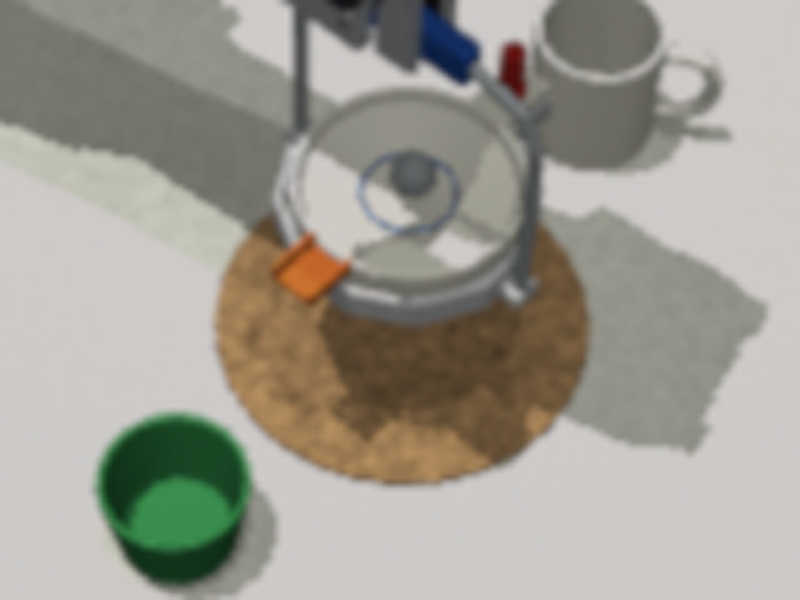

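The spout at crop (312,268) points at the pot, heading about −101.5° against a target of −100.8°. The ball is at (413,175) inside the ring, the pin is in place, and the carrier is level and still. Handing in.

```bash
python3 -c "
from rig import robot
print(robot.sign_off())"
```

```text
the job is handed in; nothing more can be done
None
```

The job is handed in: the pin is home, and the arm holds the carrier still and level to within about 0.6° (measured before the turn), 10 cm above the mat, with the spout within about 1–2° of the pot and the ball inside the ring; the first 11° of the turn took only 0.4 s, faster than I intended.

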